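# Hang the last mug on the mug tree and hold the tree up level

### The job

Hang the drained mug from the drying mat by its handle on the free arm of the mug tree, next to the two mugs already there, and let it hang by itself. Then take the tree by the wire loop at its top, lift it with all three mugs a hand's breadth (about 9 cm) off the worktop so that the top can be wiped underneath, and finish while holding it there by the loop alone, level and still, with every mug on its arm and none swinging any more. Leave the tumbler, the bottle and the jar as they stand.

Things in the scene. Friction and masses are not known exactly. Their poses are not given: they have to be found in the camera images.
- mug: Mug to hang: grey-brown, UPSIDE DOWN on the drying mat, 0.17 kg. Straight round body 66 mm wide, 90 mm high (the top 5 mm taper to 60 mm), 4 mm wall. Origin: centre of the mouth, on the mat; z up to the foot, +y to the handle, an ear of 9 mm bar in the y-z plane reaching 69.5 mm from the axis. Let go on an arm, it swings for some seconds, then hangs by the handle, axis nearly level.
- mug_eye (a point): Centre of the opening of the mug's handle, 46 mm along +y from the mug's axis, 45 mm above its origin; axes as the mug's. The opening is 27 mm wide at mid-height (33 to 60 mm from the axis) and 41 mm high (24.5 to 65.5 mm above the origin) halfway out. When the mug hangs still this point is about 9 mm, and the mug's lowest edge 95 mm, below the arm's centre line.
- tree: Mug tree: loose, white steel wire, 0.36 kg. Base disc 160 mm across, 8 mm thick; 12 mm post; three like arms 120 degrees apart; wire loop on top, 214 mm high in all. Origin: centre of the base's underside, z up. The FREE arm points along +x. Arms are 8 mm wire: 140 mm up at the post, a crest 54 mm out and 157 up, a valley 75 out and 150 up, a 12 mm ball tip 104 out and 170 up (centre line).
- free_seat (a point): Bottom of the free arm's valley, where the mug's handle is to rest: on the wire's centre line, 75 mm along the tree's +x from the post, 150 mm above the underside of the base; axes as the tree's.
- loop_grip (a point): Middle of the upright wire loop on top of the post, 188 mm above the base's underside; axes as the tree's. 8 mm wire in the tree's x-z plane: straight sides 176 to 199 mm up, 34 mm over their outsides (along x), closed by an arch with its top at 213.5 mm. Hold it across these sides (fingers closing along the tree's x). With three mugs it all weighs about 0.87 kg, balanced about the post.
- hung1: Like mug already hanging on the tree's arm at 120 degrees (counter-clockwise from above, from the free arm). Origin: that arm's valley as built, 75 mm from the post, 150 mm up. Mug hangs below it, axis nearly level and square to the arm, out to about 110 mm from the post, down to 55 mm above the worktop. Axes as the tree's.
- hung2: Like mug already hanging on the tree's arm at 240 degrees; origin and shape as the other hanging mug's.
- hung1_eye (a point): Centre of the handle opening of the mug on the arm at 120 degrees.
- hung2_eye (a point): Centre of the handle opening of the mug on the arm at 240 degrees.
- hung1_seat (a point): Bottom of the valley of the tree's arm at 120 degrees (75 mm out, 150 mm up).
- hung2_seat (a point): Bottom of the valley of the tree's arm at 240 degrees (75 mm out, 150 mm up).
- mat: Dark rubber drying mat fixed to the worktop, 280 mm (x) by 360 mm (y), 5 mm thick. Origin: centre of its underside. The mug and a tumbler stand on it.
- tumbler: Bystander: green glass tumbler without a handle, upside down on the mat, 68 mm across and 95 mm high. Origin: centre of its underside.
- soap: Bystander: green washing-up liquid bottle with red cap standing on the worktop, 62 mm across and 190 mm high. Origin: centre of its underside.
- jar: Bystander: glass jar with blue lid standing on the worktop, 80 mm across and 110 mm high. Origin: centre of its underside.
There are look-alikes about, which are no part of the job. Several things look just like the tree: the one meant starts nearest to the robot's base.

How it is judged (in metres and radians):
On the way:
1. the mug hangs freely by its handle on the free arm of the tree, let go by the gripper (x of mug_eye in the frame of tree between 0.045 and 0.1 m and y of mug_eye in the frame of tree between -0.022 and 0.022 m and z of mug_eye in the frame of tree between 0.115 and 0.155 m and contact force between mug and tree above 0.5 N and contact force between mug and the fingers below 0.2 N and contact force between mug and the arm below 0.2 N and height (world z) of tree below 0.01 m), for 0.5 s.
At the end, for the whole second after the job is handed in: Tree gripped by the loop, base over 50 mm above the worktop, lean under 7 degrees, slower than 30 mm/s and 0.2 rad/s; the mug hangs by its handle on the free arm (handle opening within 22 mm of its line), the others within 35 mm of their seats; mugs slower than 60 mm/s, not touched by the robot (height (world z) of tree above 0.05 m and angle between tree's own z axis and vertical below 0.12 rad and linear speed of tree below 0.03 m/s and angular speed of tree below 0.2 rad/s and contact force between tree and the fingers above 3 N and x of mug_eye in the frame of tree between 0.045 and 0.1 m and y of mug_eye in the frame of tree between -0.022 and 0.022 m and z of mug_eye in the frame of tree between 0.115 and 0.155 m and contact force between mug and tree above 0.5 N and contact force between each of mug, hung1, hung2 and the fingers below 0.2 N and contact force between each of mug, hung1, hung2 and the arm below 0.2 N and distance between hung1_eye and hung1_seat below 0.035 m and distance between hung2_eye and hung2_seat below 0.035 m and linear speed of each of mug, hung1, hung2 below 0.06 m/s); the arm keeps its last pose, push and grip.
It fails at once if the tumbler is pushed more than 30 mm or tipped (distance of tumbler from where it was at the start of the episode above 0.03 m or angle between tumbler's own z axis and vertical above 0.35 rad).
It fails at once if the washing-up liquid bottle is pushed more than 30 mm or tipped (distance of soap from where it was at the start of the episode above 0.03 m or angle between soap's own z axis and vertical above 0.35 rad).
It fails at once if the lidded jar is pushed more than 30 mm or tipped (distance of jar from where it was at the start of the episode above 0.03 m or angle between jar's own z axis and vertical above 0.35 rad).
It fails at once if one of the two mugs already on the tree comes off its arm (distance between hung1_eye and hung1_seat above 0.07 m or distance between hung2_eye and hung2_seat above 0.07 m).
It fails at once if the tree is tipped over (angle between tree's own z axis and vertical above 0.5 rad).
It also fails if it takes over 61 s, if anything falls off the work surface, if the arm or the gripper's body presses on something with over 40 N, if the wrist force passes 120 N, or if a joint passes its speed limit or range.

### The arm

A 6-joint arm with a two-finger parallel gripper is mounted at the origin on the work surface. World frame = base frame: x ahead of the robot, y to its left, z up, the work surface at z = 0. Lengths are in m, angles in degrees, forces in N, time in s.
With the tool pointing down it reaches from about 0.35 to 0.95 m from the base axis. Payload 17.4 kg.
Tool frame: the origin (TCP) lies at the very end of the fingers, on their centre line; the grasp point (between the pads) lies 19 mm behind it; y points along the fingers, z is the direction in which the jaws open and shut, and the axes are right-handed (so a half turn about y gives the same grasp; the last joint's range is limited). The gripper opens to 93 mm and grips with 3 to 60 N. Pads are 15 mm wide; open, the fingers measure 128 mm over their backs; the gripper's body (75 mm by 188 mm) begins 65 mm behind the grasp point.
Start: joints at [74.439, 6.646, 82.598, -0, 90.757, -2.166], TCP at [0.156, 0.657, 0.219] pointing down, gripper open.
Joint ranges: [-162.19, 162.19], [-47.58, 125.68], [4.15, 143.07], [-65.23, 245.23], [0.69, 171.88], [-170.13, 170.13]. Speed limits (degrees/s): [108.29, 108.29, 127.2, 180, 180, 180].

### API

Orientations are given as a 3x3 rotation matrix whose columns are the frame's x, y, z axes.
In Python, from rig import status, capture, camera_info, robot gives the robot as it stands.
- The arm moves only by the tool drive_tool, never from a script. Its argument "increments" is a list of rows, each a list of 2 entries, a list of its own where there are three numbers: the shift along the tool's x, y, z in cm, then the turn about the tool's y in degrees. A call has exactly 5 rows; each row is the pose to reach, as a shift and turn from the pose commanded when the call began, along the tool's axes at that moment; what a row does not reach only later rows make up. A row lasts 1/10 s, in which the tool goes at most 50 mm and 8.59 degrees, less where a joint would pass 70% of its speed; a pose out of reach is approached as far as the arm can. A call with a gripper value outside its range is refused whole. "hand" is the opening, from -1 (shut) to 1 (fully open), so that 0 is half open, set as the call begins (left out, the last holds). The fingers move at their own pace and stop on an object; "newtons" is the grip in N (left out, the last holds). Time passes only in rows, so rows that repeat a pose let the fingers close, or fill a call up. It gives the time, the measured TCP pose, the force and the opening at its end, in the units of the state.
- status.observe(): the state, without advancing time (a new reading comes with each control period).
- capture(name): name is "scene" or "side" or "wrist"; returns the picture (384x512x3 uint8, red, green, blue); there is no depth.
- camera_info(name): a dict with "fx", "fy", "cx", "cy" (pixels), "D" ([k1, k2, p1, p2, k3] as OpenCV has them; the pictures are not rectified), "cam_to_world" (4x4, takes a point from camera to world coordinates); the wrist camera has in their place "hand_eye" (4x4, takes a point from camera to tool coordinates, whose origin is the TCP and whose axes are the tool frame's). Camera axes: x right, y up, looking along -z (the intrinsics and any distortion apply to the point x, -y, -z); pixel columns grow to the right and rows downward; lengths in m; the calibration is good to about 2 mm. A picture is of the moment at which its call begins: read the wrist's pose just before it. camera_info takes no time and is no camera call.
- robot.close_job(): hands the job in, once; it reports no verdict.
The state is a dict: "clock": time; "qpos": joint angles; "qvel": joint speeds; "tau": joint torques, N m; "position": TCP position; "ee_rot": TCP orientation; "force": force on the tool from outside, world axes, zero at the start; "torque": the same for the moment, N m; "width": opening from 0.0 (shut) to 1.0 (fully open).
Only numpy, scipy, OpenCV 4.12 (cv2) and the standard library are available. Lean on these libraries where they do the work, as an engineer would, in place of code of your own. Each camera call takes 0.05 s, during which the arm holds its last target.

## Working session

There is one attempt and no reset: what is moved stays moved. The work goes in short steps, Python scripts to look and compute and a tool call to move; the robot and the scene stay as the last step left them, time stands still between calls to the robot, and variables do not carry over. Pictures are saved under pics/ and viewed, and the job is handed in when it is done.

Besides the shell and the picture viewer there is one more tool, called as name(argument=value, ...) on one line, values as JSON. drive_tool: Moves the arm, as the interface text tells. Its arguments: {"type":"object","properties":{"increments":{"type":"array"},"hand":{"type":"number"},"newtons":{"type":"number"}},"required":["increments"]}

```bash
mkdir -p pics; ls; python3 - <<'E'
from rig import status, capture, camera_info, robot
import cv2,numpy as np
np.set_printoptions(precision=4,suppress=True)
print(status.observe())
for n in ["scene","side","wrist"]:
    im=capture(n); cv2.imwrite(f"pics/{n}0.png",im[:,:,::-1]); print(n,camera_info(n))
E
```

```text
pics
{'clock': 0.0, 'qpos': array([74.4394,  6.6752, 82.6348,  0.0005, 90.7573, -2.1668]), 'qvel': array([-0.051 , -0.017 ,  0.0348, -0.0549,  0.0779,  0.017 ]), 'tau': array([ -0.0017, -72.1261, -62.2579,   0.0779,   0.024 ,  -0.0001]), 'position': array([0.1563, 0.6564, 0.2179]), 'ee_rot': array([[ 0.9728, -0.0003,  0.2316],
       [-0.2316, -0.0011,  0.9728],
       [-0.0001, -1.    , -0.0012]]), 'force': array([ 0.085 , -0.0902,  0.3766]), 'torque': array([ 0.0125, -0.006 , -0.0167]), 'width': 0.9995460332466548}
scene {'fx': 378.23150312754206, 'fy': 378.23150312754206, 'cx': 254.65400004845364, 'cy': 189.68889000769602, 'D': array([0.0368, 0.    , 0.    , 0.    , 0.    ]), 'cam_to_world': array([[-0.2675, -0.65  ,  0.7113,  1.3093],
       [ 0.9636, -0.1806,  0.1973,  0.2608],
       [ 0.0002,  0.7382,  0.6746,  0.827 ],
       [ 0.    ,  0.    ,  0.    ,  1.    ]])}
side {'fx': 452.122862126832, 'fy': 452.122862126832, 'cx': 248.98950198088318, 'cy': 191.30869175024043, 'D': array([-0.0805,  0.    ,  0.    ,  0.    ,  0.    ]), 'cam_to_world': array([[ 0.9991,  0.0341, -0.0237,  0.5111],
       [-0.041 ,  0.7206, -0.6922, -0.9164],
       [-0.0065,  0.6925,  0.7213,  1.1191],
       [ 0.    ,  0.    ,  0.    ,  1.    ]])}
wrist {'fx': 305.6693434873868, 'fy': 305.6693434873868, 'cx': 253.25131160969923, 'cy': 191.42053320559074, 'D': array([-0.0696,  0.    ,  0.    ,  0.    ,  0.    ]), 'hand_eye': array([[-0.0011, -0.9632, -0.2686, -0.0739],
       [-0.0003,  0.2686, -0.9632, -0.1656],
       [ 1.    , -0.001 , -0.0006, -0.0001],
       [ 0.    ,  0.    ,  0.    ,  1.    ]])}
```

View pics/scene0.png

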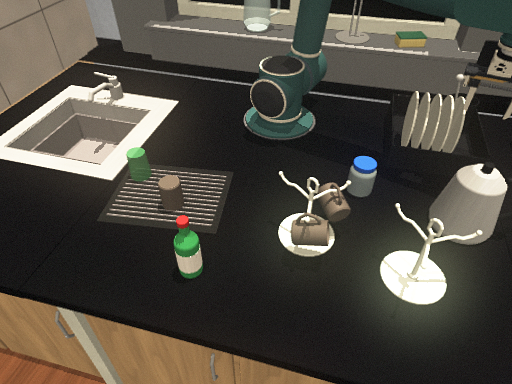

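View pics/side0.png

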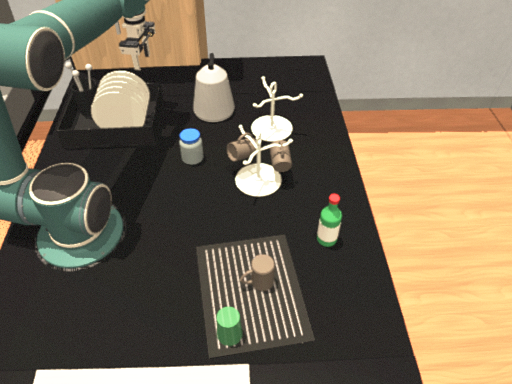

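View pics/wrist0.png

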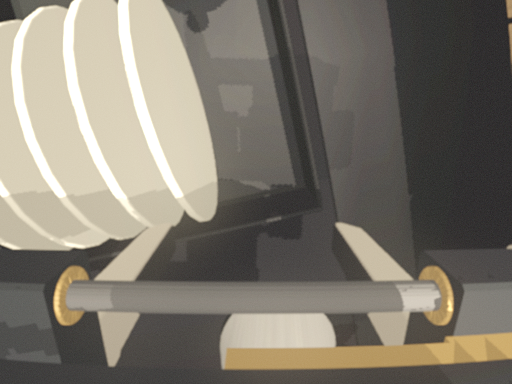

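```bash
python3 - <<'E'
import cv2
a=cv2.imread("pics/scene0.png"); b=cv2.imread("pics/side0.png")
cv2.imwrite("pics/z1.png",cv2.resize(a[140:290,90:390],None,fx=2.66,fy=2.66,interpolation=cv2.INTER_CUBIC))
cv2.imwrite("pics/z2.png",cv2.resize(b[120:350,190:350],None,fx=2.6,fy=2.6,interpolation=cv2.INTER_CUBIC))
cv2.imwrite("pics/z3.png",cv2.resize(a[160:260,265:365],None,fx=6,fy=6,interpolation=cv2.INTER_CUBIC))
cv2.imwrite("pics/z4.png",cv2.resize(b[70:200,220:310],None,fx=6,fy=4.6,interpolation=cv2.INTER_CUBIC))
E
```

```text
(no output)
```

View pics/z1.png

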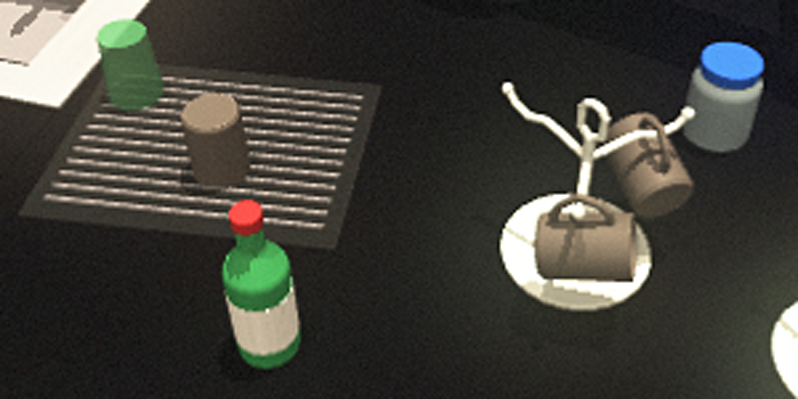

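View pics/z3.png

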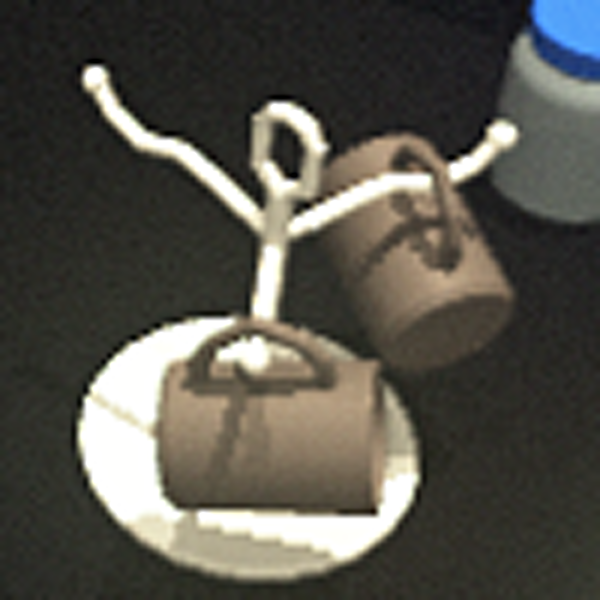

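View pics/z4.png

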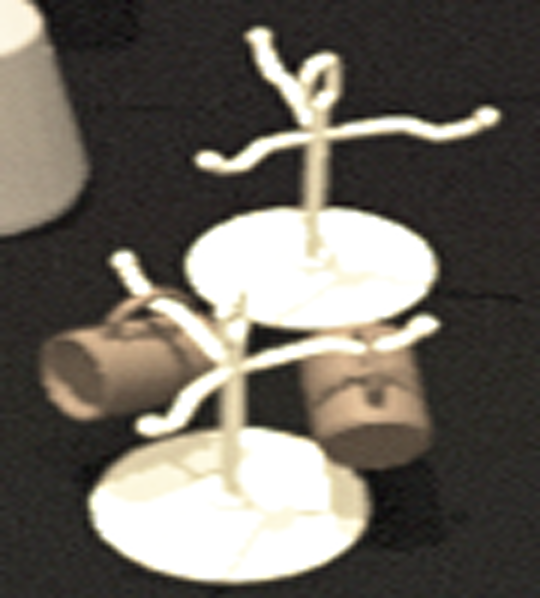

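View pics/z2.png

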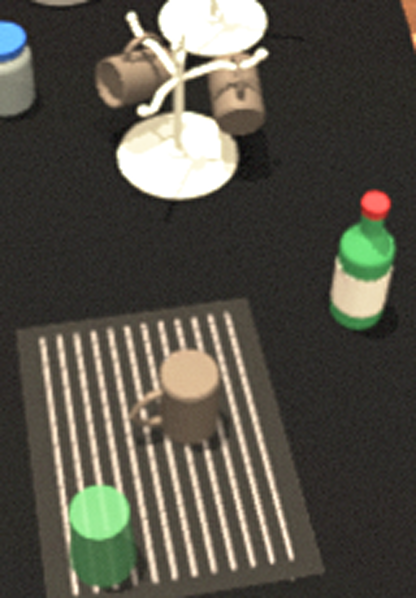

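```bash
cat > h.py <<'E'
import numpy as np,cv2
np.set_printoptions(precision=4,suppress=True)
from rig import status,capture,camera_info,robot
def ray(n,uv,T=None):
    c=camera_info(n); K=np.array([[c['fx'],0,c['cx']],[0,c['fy'],c['cy']],[0,0,1]])
    p=cv2.undistortPoints(np.array([[uv]],float),K,c['D'])[0,0]
    d=np.array([p[0],-p[1],-1.]); 
    if T is None: T=c['cam_to_world']
    d=T[:3,:3]@d; return T[:3,3],d/np.linalg.norm(d)
def plane(n,uv,z,T=None):
    o,d=ray(n,uv,T); return o+d*(z-o[2])/d[2]
def tri(rays):
    A=0;b=0
    for o,d in rays:
        P=np.eye(3)-np.outer(d,d); A=A+P; b=b+P@o
    x=np.linalg.solve(A,b); return x,[round(1000*np.linalg.norm((np.eye(3)-np.outer(d,d))@(x-o)),1) for o,d in rays]
def wristT(s=None):
    s=s or status.observe(); T=np.eye(4);T[:3,:3]=s['ee_rot'];T[:3,3]=s['position']
    return T@camera_info("wrist")['hand_eye']
def proj(n,P,T=None):
    c=camera_info(n); T=c['cam_to_world'] if T is None else T
    q=np.linalg.inv(T)@np.append(P,1); 
    K=np.array([[c['fx'],0,c['cx']],[0,c['fy'],c['cy']],[0,0,1]])
    return cv2.projectPoints(np.array([[q[0],-q[1],-q[2]]]),np.zeros(3),np.zeros(3),K,c['D'])[0][0,0]
E
python3 - <<'E'
from h import *
S={'free':(280.8,172.5),'h_a':(348.7,182.2),'h_b':(307.5,218.7),'loop':(312.5,177.5)}
D={'free':(245,162.4),'h_a':(240.8,126.5),'h_b':(291.3,140.2),'loop':(259.5,134.7)}
R={k:tri([ray('scene',S[k]),ray('side',D[k])]) for k in S}
for k in R: print(k,*R[k])
c=sum(R[k][0] for k in('free','h_a','h_b'))/3; print('centre',c)
for k in('free','h_a','h_b'):
    v=R[k][0]-c; print(k,np.hypot(*v[:2]),np.degrees(np.arctan2(v[1],v[0])))
# base discs
for n in('scene','side'):
    im=cv2.imread(f'pics/{n}0.png'); hsv=cv2.cvtColor(im,cv2.COLOR_BGR2HSV)
    m=((hsv[...,1]<80)&(hsv[...,2]>150)).astype(np.uint8)
    N,l,st,ce=cv2.connectedComponentsWithStats(m)
    for i in range(1,N):
        if st[i,4]>150: print(n,st[i],ce[i])
    m=((hsv[...,0]<25)&(hsv[...,1]>40)&(hsv[...,2]>35)).astype(np.uint8)
    N,l,st,ce=cv2.connectedComponentsWithStats(m)
    for i in range(1,N):
        if st[i,4]>150: print(n,'brown',st[i],ce[i])
# mug top ellipse guess
t1=(90+211/2.66,140+112/2.66); t2=(190+189/2.6,120+375/2.6)
print(t1,t2,tri([ray('scene',t1),ray('side',t2)]))
h=(190+150/2.6,120+408/2.6); print('eye',plane('side',h,.05)); 
h=(190+133/2.6,120+412/2.6); print('outer',plane('side',h,.05))
E
```

```text
free [0.5345 0.1184 0.1717] [np.float64(1.0), np.float64(1.0)]
h_a [0.5265 0.298  0.1722] [np.float64(1.2), np.float64(1.2)]
h_b [0.6881 0.2161 0.1746] [np.float64(2.0), np.float64(2.0)]
loop [0.5826 0.2062 0.2113] [np.float64(3.6), np.float64(3.6)]
centre [0.583  0.2108 0.1728]
free 0.1044115693130919 -117.70804499120376
h_a 0.10390334003144673 122.941520486639
h_b 0.10517932717729689 2.8557131314849786
scene [ 177    0  123   32 1940] [241.2474  13.1366]
scene [ 326   13  134   30 2114] [388.921   27.0237]
scene [151  24 142  18 369] [222.6748  32.7127]
scene [322  42 107  14 314] [378.2484  48.6338]
scene [488  55  24  22 271] [500.3506  67.9077]
scene [   0   83  179   97 6260] [ 88.7125 133.45  ]
scene [452  87  24  64 201] [465.199  108.6269]
scene [ 457  164   50   65 1350] [483.9037 185.117 ]
scene [279 171  72  63 720] [315.9347 199.4   ]
scene [156 174  23  15 198] [167.8232 181.0505]
scene [ 380  203  103  102 3416] [417.4655 267.9438]
scene [278 213  57  43 940] [300.6266 237.684 ]
scene [175 248  27  25 400] [189.575  262.3125]
scene [ 57 307  59  77 880] [ 86.6557 344.1
[... 1868 characters left out ...]
 97   185   287 37486] [443.1494 226.9236]
side brown [   0  110   57   75 1085] [ 34.6571 143.423 ]
side brown [ 224  123   77   68 1818] [259.4598 153.9703]
side brown [  29  161   60   40 1265] [ 59.0055 182.7273]
side brown [ 50 183  63  65 703] [ 91.0128 215.6003]
side brown [  0 219  12  32 219] [  3.7169 230.6986]
side brown [316 220  26  22 304] [327.6842 232.4836]
side brown [ 193  231  124  129 9923] [252.8723 293.1536]
side brown [ 25 357 239  27 521] [143.8349 367.6987]
(169.3233082706767, 182.10526315789474) (262.6923076923077, 264.2307692307692) (array([ 0.5699, -0.2062,  0.0905]), [np.float64(1.6), np.float64(1.6)])
eye [ 0.5291 -0.2201  0.05  ]
outer [ 0.5108 -0.2243  0.05  ]
```

drive_tool(increments=[[[0,-5,0],0],[[0,-10,0],0],[[1,-14,-2],-8],[[4,-16,-5],-16],[[7,-17,-9],-24]], hand=1)

```text
clock: 0.65
position: [0.2036, 0.5533, 0.3901]
ee_rot: [[0.982, 0.001, -0.191], [0.191, 0.001, 0.982], [0.001, -1.0, 0.001]]
force: [1.2, 0.3, 0.9]
width: 1.005
```

```bash
python3 - <<'E'
from h import *
s=status.observe();print(s['clock'],s['position'],s['ee_rot'])
d=np.array([0.57,-0.206,0.39])-s['position'];print(s['ee_rot'].T@d*100, np.degrees(np.arctan2(s['ee_rot'][1,2],s['ee_rot'][0,2])))
E
```

```text
0.65 [0.2036 0.5533 0.3901] [[ 0.9816  0.0007 -0.1909]
 [ 0.1909  0.0015  0.9816]
 [ 0.0009 -1.      0.0013]]
[ 21.4761  -0.0771 -81.5318] 101.00462318717953
```

drive_tool(increments=[[[1,0,-4.8],-4],[[2.4,0,-9.4],-8],[[3.7,0,-14],-8],[[5,0,-18.7],-8],[[6.2,0,-23.5],-8]])

```text
clock: 1.15
position: [0.3077, 0.3324, 0.3883]
ee_rot: [[0.948, 0.0, -0.32], [0.32, 0.0, 0.948], [0.0, -1.0, -0.0]]
force: [1.2, 0.5, 1.7]
width: 1.002
```

```bash
python3 - <<'E'
from h import *
s=status.observe();print(s['clock'],s['position'],s['ee_rot'])
d=np.array([0.57,-0.206,0.39])-s['position'];print(s['ee_rot'].T@d*100, np.degrees(np.arctan2(s['ee_rot'][1,2],s['ee_rot'][0,2])))
E
```

```text
1.15 [0.3077 0.3324 0.3883] [[ 0.9476  0.0001 -0.3195]
 [ 0.3195  0.      0.9476]
 [ 0.0001 -1.     -0.    ]]
[  7.6518  -0.1691 -59.3997] 108.63531836605495
```

drive_tool(increments=[[[0.6,0,-4.8],0],[[1.2,0,-9.7],0],[[1.8,0,-14.6],0],[[2.5,0,-19.5],0],[[3.1,0,-24.3],0]])

```text
clock: 1.65
position: [0.4146, 0.1117, 0.3885]
ee_rot: [[0.948, 0.001, -0.319], [0.319, 0.0, 0.948], [0.001, -1.0, -0.0]]
force: [1.1, 1.3, 0.1]
width: 1.0
```

drive_tool(increments=[[[0.6,0,-4.8],0],[[1.2,0,-9.7],0],[[1.8,1,-14.6],0],[[2.5,4,-19.2],0],[[3.1,8,-22.3],0]])

```text
clock: 2.15
position: [0.5137, -0.0867, 0.3136]
ee_rot: [[0.948, 0.002, -0.318], [0.318, -0.001, 0.948], [0.002, -1.0, -0.001]]
force: [0.3, 0.6, -0.9]
width: 0.999
```

```bash
python3 - <<'E'
from h import *
s=status.observe();print(s['clock'],s['position'],s['ee_rot'])
d=np.array([0.57,-0.206,0.24])-s['position'];print(s['ee_rot'].T@d*100, np.degrees(np.arctan2(s['ee_rot'][1,2],s['ee_rot'][0,2])))
E
```

```text
2.15 [ 0.5137 -0.0867  0.3136] [[ 0.9483  0.0024 -0.3175]
 [ 0.3175 -0.0007  0.9483]
 [ 0.0021 -1.     -0.0014]]
[  1.533    7.3807 -13.089 ] 108.51197317969687
```

drive_tool(increments=[[[0.5,1.5,-4.5],0],[[1,3.5,-8.5],0],[[1.4,5.5,-11.5],0],[[1.5,6.5,-12.6],0],[[1.5,6.5,-12.6],0]])

```text
clock: 2.65
position: [0.5669, -0.1993, 0.2463]
ee_rot: [[0.948, -0.003, -0.318], [0.318, 0.001, 0.948], [-0.003, -1.0, 0.002]]
force: [-0.6, 0.1, -0.1]
width: 0.999
```

```bash
python3 - <<'E'
from h import *
s=status.observe();print(s['clock'],s['position'],s['ee_rot'])
np.savez('w1.npz',T=wristT(s)); im=capture('wrist'); cv2.imwrite('pics/w1.png',im[:,:,::-1])
T=wristT(s)
print(proj('wrist',[.5699,-.2062,.095],T),proj('wrist',[.529,-.22,.05],T))
E
```

```text
2.65 [ 0.5669 -0.1993  0.2463] [[ 0.9482 -0.0031 -0.3178]
 [ 0.3178  0.0012  0.9482]
 [-0.0025 -1.      0.0021]]
[246.1798 179.3167] [246.7238 134.6847]
```

View pics/w1.png

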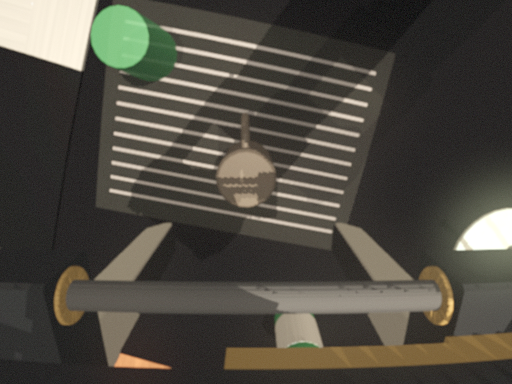

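```bash
python3 - <<'E'
from h import *
T=np.load('w1.npz')['T']; im=cv2.imread('pics/w1.png')
cv2.imwrite('pics/w1z.png',cv2.resize(im[95:225,190:310],None,fx=4.5,fy=4.5,interpolation=cv2.INTER_CUBIC))
hsv=cv2.cvtColor(im,cv2.COLOR_BGR2HSV)
g=((hsv[...,0]>40)&(hsv[...,0]<85)&(hsv[...,1]>90)&(hsv[...,2]>120)).astype(np.uint8)
# tumbler / foot
print('foot',plane('wrist',(246,178),.095,T), tri([ray('wrist',(246,178),T),ray('scene',(169.3,182.1)),ray('side',(262.7,264.2))]))
a=plane('wrist',(246,178),.095,T)
for p in[(244,113),(245,135)]: 
    q=plane('wrist',p,.05,T); print(q,np.degrees(np.arctan2(q[1]-a[1],q[0]-a[0])),np.hypot(*(q-a)[:2]))
print('tumbler',plane('wrist',(120,38),.1,T),'soap',tri([ray('scene',(182,221)),ray('side',(334,198))]))
E
```

```text
foot [ 0.5686 -0.2068  0.095 ] (array([ 0.5698, -0.2063,  0.0905]), [np.float64(0.3), np.float64(1.6), np.float64(1.6)])
[ 0.5065 -0.2308  0.05  ] -158.93564860999302 0.06659619954200621
[ 0.53   -0.2218  0.05  ] -158.8066283096332 0.04140610658951508
tumbler [ 0.4751 -0.3647  0.1   ] soap (array([ 0.7808, -0.0589,  0.1861]), [np.float64(0.3), np.float64(0.3)])
```

View pics/w1z.png

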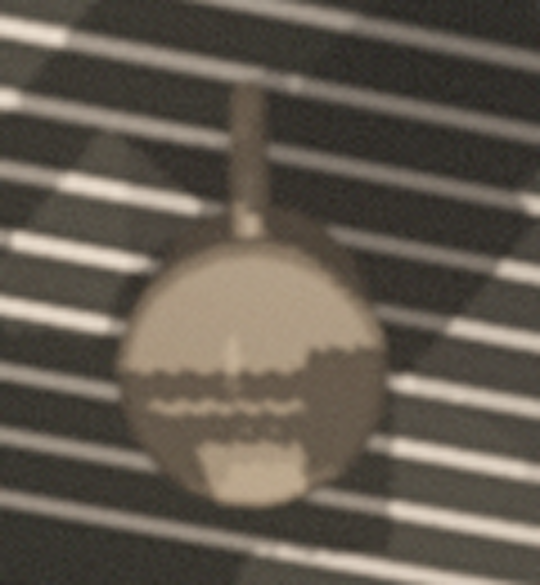

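```bash
cat >> h.py <<'E'
def go(x,y,z,jaw=None):
    s=status.observe();R=s['ee_rot'];d=np.array([x,y,z])-s['position'];j=np.degrees(np.arctan2(R[1,2],R[0,2]))
    print('t',s['clock'],'pos',s['position'],'jaw',round(j,2),'shift cm',R.T@d*100,'turn',None if jaw is None else -(jaw-j),'F',s['force'],'w',s['width'])
E
python3 -c "
from h import *
go(.569,-.2065,.058,111.3)"
```

```text
t 2.7 pos [ 0.567  -0.1985  0.248 ] jaw 108.57 shift cm [-0.0454 18.9977 -0.842 ] turn -2.728236623703424 F [-0.519   0.0804  0.6661] w 0.9972275210530308
```

drive_tool(increments=[[[0,3,-0.8],-2.7],[[0,7,-0.8],-2.7],[[0,10,-0.8],-2.7],[[0,12,-0.8],-2.7],[[0,12,-0.8],-2.7]])

```text
clock: 3.2
position: [0.569, -0.2047, 0.1271]
ee_rot: [[0.931, -0.002, -0.364], [0.364, 0.001, 0.931], [-0.002, -1.0, 0.002]]
force: [-0.2, -0.7, -0.4]
width: 0.997
```

```bash
python3 -c "
from h import *
go(.569,-.2065,.058,111.3)
T=wristT(); im=capture('wrist'); cv2.imwrite('pics/w2.png',im[:,:,::-1])
print(proj('wrist',[.569,-.2065,.095],T))"
```

```text
t 3.2 pos [ 0.569  -0.2047  0.1271] jaw 111.37 shift cm [-0.0509  6.9101 -0.1837] turn 0.0731831664043483 F [-0.1628 -0.7034 -0.3552] w 0.99714541814956
[251.0162 217.0163]
```

View pics/w2.png

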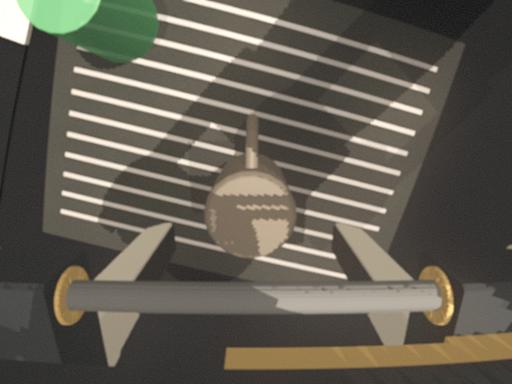

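drive_tool(increments=[[[-0.2,2.5,-0.1],0],[[-0.2,5,-0.1],0],[[-0.2,6.5,-0.1],0],[[-0.2,6.9,-0.1],0],[[-0.2,6.9,-0.1],0]])

```text
clock: 3.75
position: [0.5687, -0.2079, 0.0604]
ee_rot: [[0.932, 0.001, -0.364], [0.364, -0.0, 0.932], [0.001, -1.0, -0.001]]
force: [-0.5, 0.6, 0.8]
width: 1.001
```

drive_tool(increments=[[[0,0,0],0],[[0,0,0],0],[[0,0,0],0],[[0,0,0],0],[[0,0,0],0]], hand=-1, newtons=15)

```text
clock: 4.25
position: [0.5684, -0.208, 0.0597]
ee_rot: [[0.932, 0.0, -0.363], [0.363, -0.0, 0.932], [0.0, -1.0, -0.0]]
force: [-1.2, 0.5, 3.5]
width: 0.693
```

```bash
python3 -c "
from h import *
go(.569,-.2065,.058,111.3)
T=wristT(); im=capture('wrist'); cv2.imwrite('pics/w3.png',im[:,:,::-1])
"
```

```text
t 4.25 pos [ 0.5684 -0.208   0.0597] jaw 111.3 shift cm [0.1063 0.1723 0.1179] turn 0.0024798093519109443 F [-1.1973  0.5304  3.4715] w 0.6931670036561635
```

View pics/w3.png

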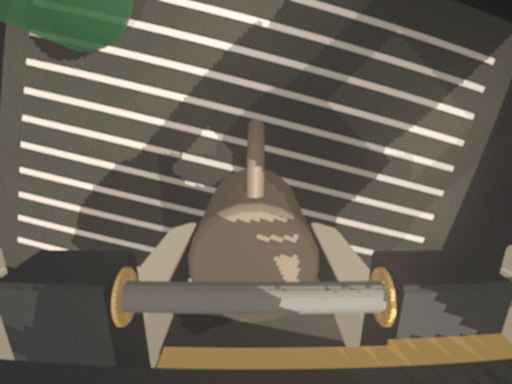

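drive_tool(increments=[[[0,-2,0],0],[[0,-6,0],0],[[0,-10,0],0],[[0,-14,0],6],[[0,-18,0],12]])

```text
clock: 4.8
position: [0.568, -0.2079, 0.2407]
ee_rot: [[0.988, -0.0, -0.158], [0.158, 0.0, 0.988], [-0.0, -1.0, 0.0]]
force: [0.9, -0.5, -1.7]
width: 0.695
```

```bash
python3 -c "
from h import *
go(.5551,.0551,.24,62.7)
T=wristT(); im=capture('wrist'); cv2.imwrite('pics/w4.png',im[:,:,::-1])
"
```

```text
t 4.8 pos [ 0.568  -0.2079  0.2407] jaw 99.07 shift cm [ 2.8727  0.0721 26.1704] turn 36.367984516841005 F [ 0.9355 -0.4834 -1.7244] w 0.6945583105225946
```

View pics/w4.png

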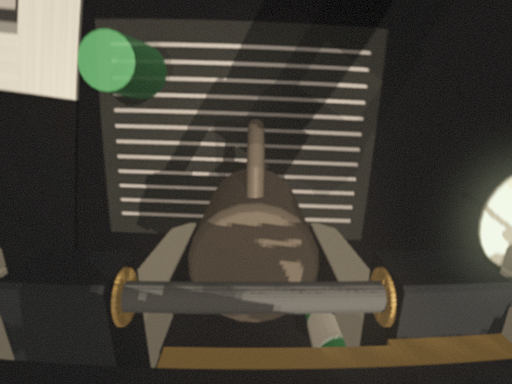

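drive_tool(increments=[[[0.5,0,3.5],7],[[1,0,8],15],[[1.5,0,12.5],23],[[2,0,17],31],[[2.4,0,21],36.4]])

```text
clock: 5.35
position: [0.5575, 0.005, 0.239]
ee_rot: [[0.888, -0.0, 0.46], [-0.46, 0.0, 0.888], [-0.0, -1.0, -0.0]]
force: [0.7, -0.6, -0.9]
width: 0.694
```

```bash
python3 -c "
from h import *
go(.5551,.0551,.24,62.7)
"
```

```text
t 5.35 pos [0.5575 0.005  0.239 ] jaw 62.62 shift cm [-2.5191 -0.1043  4.3329] turn -0.0836635635024976 F [ 0.7444 -0.5519 -0.8536] w 0.693682870287392
```

Go to the standoff and lower to tip height (TCP z ≈ 0.18).

drive_tool(increments=[[[-1,1,1.5],0],[[-2,3,3],0],[[-2.5,5,4],0],[[-2.5,5.8,4],0],[[-2.5,5.8,4],0]])

```text
clock: 5.85
position: [0.5535, 0.0499, 0.1801]
ee_rot: [[0.891, -0.002, 0.455], [-0.455, -0.0, 0.891], [-0.002, -1.0, -0.001]]
force: [-0.9, 0.0, -2.1]
width: 0.69
```

```bash
python3 -c "
from h import *
go(.5551,.0551,.18,62.7)
s=status.observe();T=wristT(s);np.savez('w5.npz',T=T,p=s['position'],R=s['ee_rot'])
for n in('wrist','scene','side'):
  im=capture(n); cv2.imwrite(f'pics/{n}5.png',im[:,:,::-1])
a=cv2.imread('pics/scene5.png');b=cv2.imread('pics/side5.png')
cv2.imwrite('pics/z5.png',np.hstack([cv2.resize(a[150:270,240:360],None,fx=4,fy=4,interpolation=cv2.INTER_CUBIC)[:,:400],cv2.resize(b[100:220,215:315],None,fx=4,fy=4,interpolation=cv2.INTER_CUBIC)]))
"
```

```text
t 5.85 pos [0.5535 0.0499 0.1801] jaw 62.94 shift cm [-0.0974  0.0098  0.5325] turn 0.24168672904374233 F [-0.9077  0.0128 -2.1259] w 0.6897750146809618
```

View pics/wrist5.png

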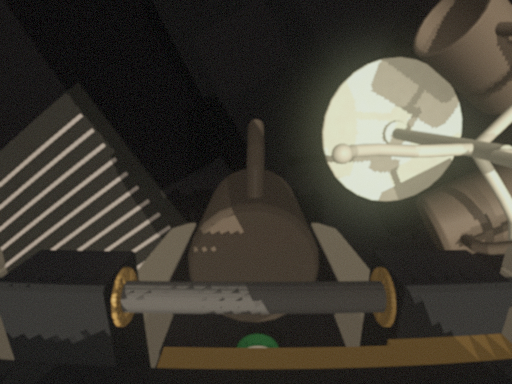

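View pics/z5.png

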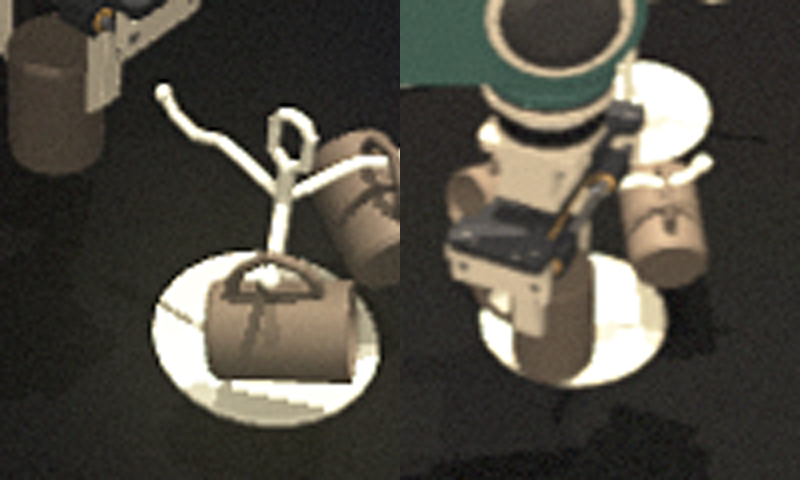

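```bash
python3 - <<'E'
from h import *
w=np.load('w5.npz');T,p,R=w['T'],w['p'],w['R']
t=lambda q:R.T@(q-p)*1000
print('ball',plane('wrist',(343,153),.170,T),t(plane('wrist',(343,153),.170,T)))
print('arm470',t(plane('wrist',(470,150),.150,T)), t(plane('wrist',(470,150),.157,T)))
print('ball tri',tri([ray('wrist',(343,153),T),ray('scene',(280.8,172.5)),ray('side',(245,162.4))]))
print('handle outer',t(plane('wrist',(257,121),p[2]-.0097,T)))
print('foot c',t(plane('wrist',(254,258),p[2]+.036,T)))
print('base c',plane('wrist',(392,130),.004,T))
for x in (-36,-46,-50): print(x,proj('wrist',p+R@np.array([x,9.7,0])/1000,T))
E
```

```text
ball [0.5345 0.1183 0.17  ] [-48.1018  10.121   52.2644]
arm470 [-48.1077  30.0097 144.422 ] [-49.0286  23.0175 139.2601]
ball tri (array([0.5343, 0.1183, 0.1716]), [np.float64(0.3), np.float64(1.0), np.float64(1.0)])
handle outer [-66.043    9.809    2.2354]
foot c [ -5.2426 -35.9919   0.5266]
base c [0.5792 0.2109 0.004 ]
-36 [252.9721 173.3446]
-46 [252.9876 156.3985]
-50 [252.9939 149.4865]
```

```bash
python3 - <<'E'
from h import *
im=cv2.imread('pics/wrist5.png'); im2=cv2.imread('pics/w4.png')
f=lambda i:cv2.resize(cv2.convertScaleAbs(i[100:280,180:380],alpha=1.8),None,fx=4,fy=3.2,interpolation=cv2.INTER_CUBIC)
cv2.imwrite('pics/z6.png',f(im))
E
```

```text
(no output)
```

View pics/z6.png

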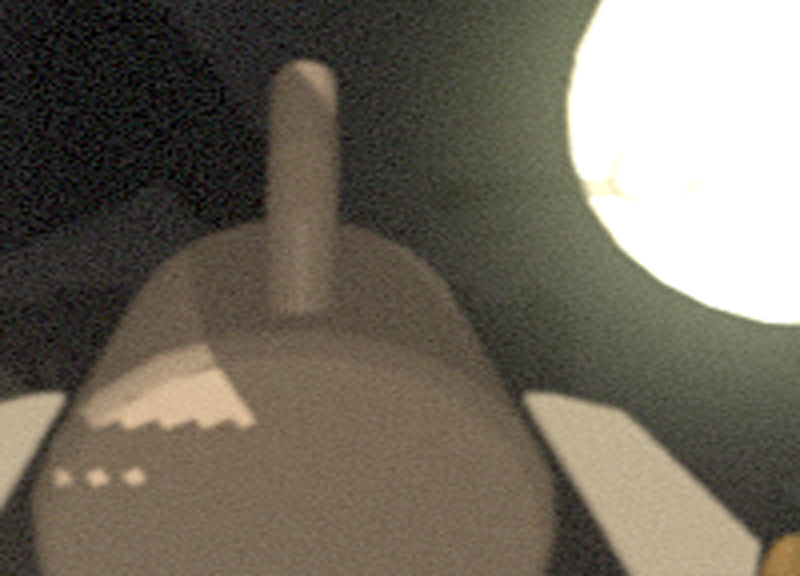

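drive_tool(increments=[[[-0.4,0,0],0],[[-0.4,0,1],0],[[-0.4,0,2],0],[[-0.4,0,3],0],[[-0.4,0,3],0]])

```text
clock: 6.5
position: [0.5646, 0.08, 0.1812]
ee_rot: [[0.891, -0.0, 0.454], [-0.454, 0.0, 0.891], [-0.0, -1.0, 0.0]]
force: [-0.8, 0.3, -2.6]
width: 0.695
```

```bash
cat > w.py <<'E'
import sys
from h import *
def shot(k):
    s=status.observe();T=wristT(s);p,R=s['position'],s['ee_rot'];np.savez(f'w{k}.npz',T=T,p=p,R=R)
    im=cv2.cvtColor(capture('wrist'),cv2.COLOR_RGB2BGR);cv2.imwrite(f'pics/wrist{k}.png',im)
    a=cv2.cvtColor(capture('scene'),cv2.COLOR_RGB2BGR);cv2.imwrite(f'pics/scene{k}.png',a)
    f=cv2.resize(a[140:270,240:360],(443,480),interpolation=cv2.INTER_CUBIC)
    g=cv2.resize(cv2.convertScaleAbs(im[60:300,150:328],alpha=1.5),(356,480))
    cv2.imwrite(f'pics/c{k}.png',np.hstack([f,g]))
    print(s['clock'],p,'jaw',np.degrees(np.arctan2(R[1,2],R[0,2])),'F',s['force'],'w',s['width'])
shot(sys.argv[1])
E
python3 w.py 7
```

```text
6.5 [0.5646 0.08   0.1812] jaw 62.97088187411183 F [-0.7676  0.2508 -2.585 ] w 0.6947149832548384
```

View pics/wrist7.png

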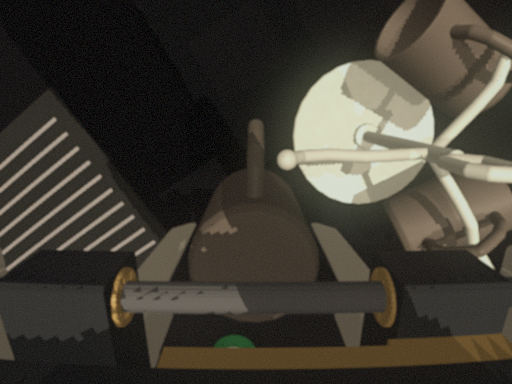

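View pics/c7.png

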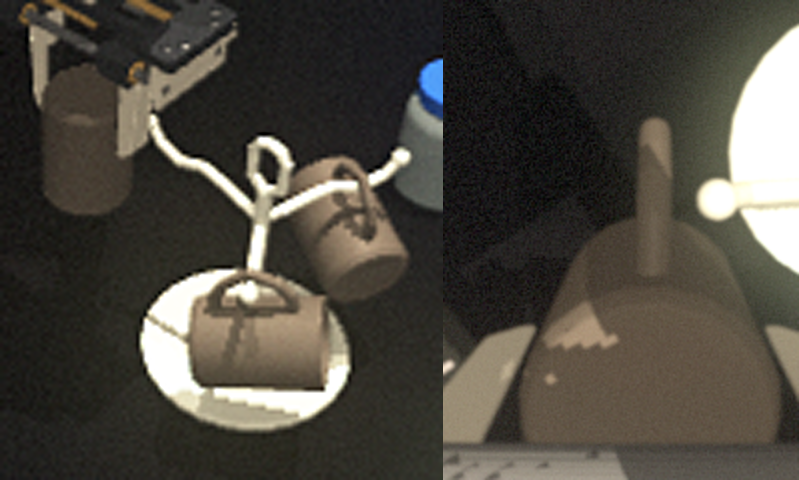

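drive_tool(increments=[[[0,0,1],0],[[0,0,2],0],[[0,0,3],0],[[0,0.5,3.8],0],[[0,1,4.4],0]])

```text
clock: 7.1
position: [0.5845, 0.1187, 0.1708]
ee_rot: [[0.89, -0.0, 0.455], [-0.455, 0.0, 0.89], [-0.0, -1.0, -0.0]]
force: [0.2, 0.3, -2.3]
width: 0.693
```

```bash
python3 w.py 8
```

```text
7.1 [0.5845 0.1187 0.1708] jaw 62.927077339299444 F [ 0.2407  0.2882 -2.3018] w 0.6933356424885376
```

View pics/wrist8.png

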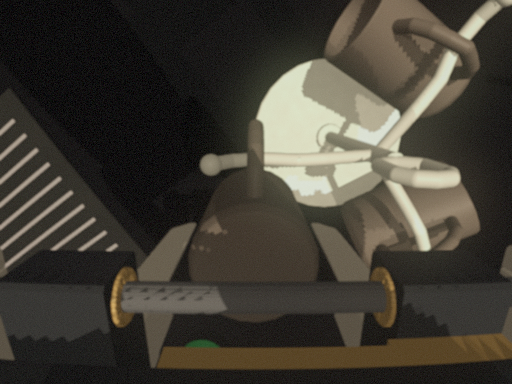

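View pics/c8.png

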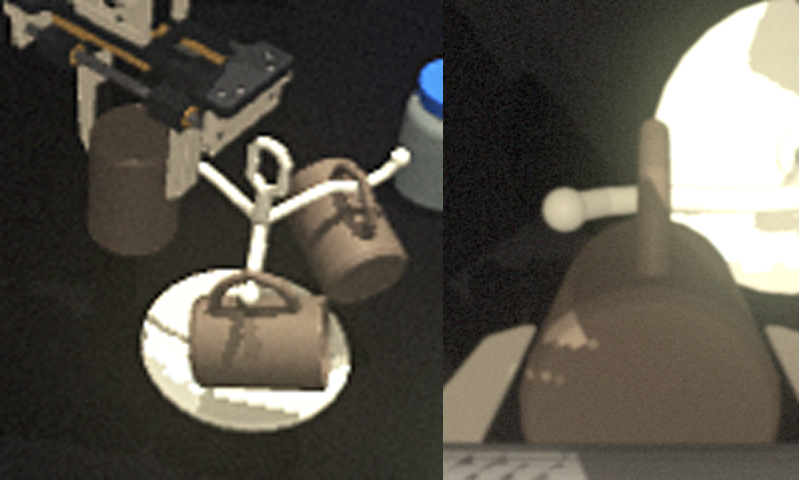

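drive_tool(increments=[[[0,0.5,0.2],0],[[0,1.1,0.4],0],[[0,1.7,0.4],0],[[0,2.2,0.4],0],[[0,2.4,0.4],0]])

```text
clock: 7.7
position: [0.5857, 0.1212, 0.1465]
ee_rot: [[0.89, -0.001, 0.456], [-0.456, -0.0, 0.89], [-0.001, -1.0, -0.0]]
force: [0.8, 0.6, -1.6]
width: 0.693
```

drive_tool(increments=[[[0,0.1,0],0],[[0,0.2,0],0],[[0,0.2,0],0],[[0,0.2,0],0],[[0,0.2,0],0]], newtons=3)

```text
clock: 8.2
position: [0.586, 0.1214, 0.1455]
ee_rot: [[0.89, 0.0, 0.456], [-0.456, 0.0, 0.89], [0.0, -1.0, 0.0]]
force: [1.0, 0.8, -1.8]
width: 0.695
```

```bash
python3 w.py 9
```

```text
8.2 [0.586  0.1214 0.1455] jaw 62.90223507591647 F [ 0.9982  0.7588 -1.7589] w 0.6954468650637368
```

View pics/c9.png

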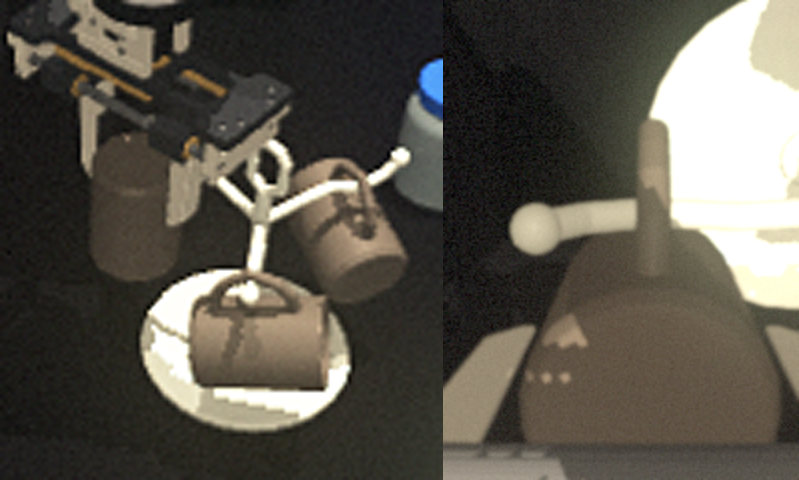

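View pics/wrist9.png

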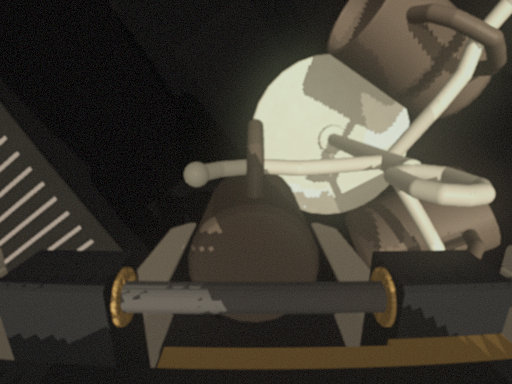

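drive_tool(increments=[[[0,0.1,0],0],[[0,0.2,0],0],[[0,0.3,0],0],[[0,0.4,0],0],[[0,0.4,0],0]])

```text
clock: 8.8
position: [0.5859, 0.1214, 0.1411]
ee_rot: [[0.89, -0.0, 0.455], [-0.455, -0.0, 0.89], [-0.0, -1.0, -0.0]]
force: [0.1, 0.7, -2.2]
width: 0.694
```

drive_tool(increments=[[[0,0,0],0],[[0,0,0],0],[[0,0,0],0],[[0,0,0],0],[[0,0,0],0]], hand=0.46)

```text
clock: 9.3
position: [0.586, 0.1214, 0.1414]
ee_rot: [[0.89, 0.0, 0.456], [-0.456, -0.0, 0.89], [0.0, -1.0, 0.0]]
force: [0.6, 0.7, 0.2]
width: 0.73
```

```bash
python3 w.py 10
```

```text
9.3 [0.586  0.1214 0.1414] jaw 62.902591029802 F [0.6226 0.6667 0.225 ] w 0.7297355512777204
```

View pics/c10.png

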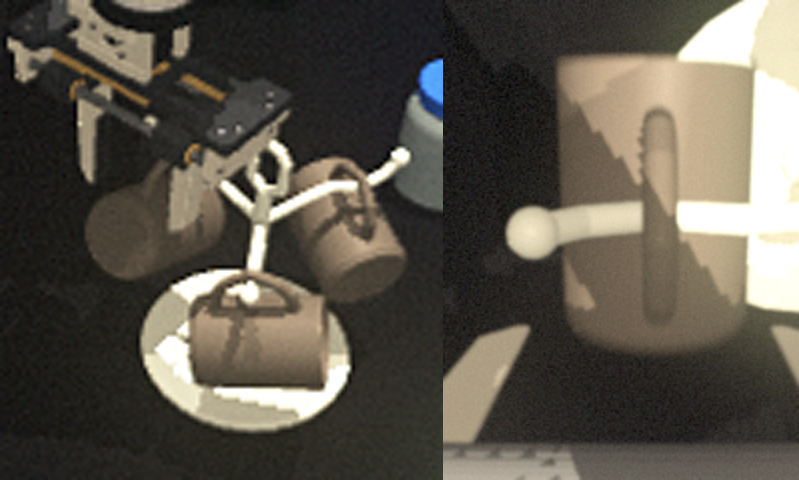

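View pics/wrist10.png

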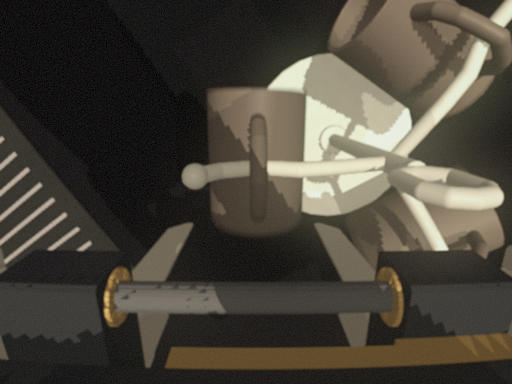

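drive_tool(increments=[[[0,-1,0],0],[[0,-3.5,0],0],[[0,-7,0],0],[[0,-11,0],0],[[0,-15,0],0]])

```text
clock: 9.9
position: [0.5856, 0.1213, 0.2937]
ee_rot: [[0.89, 0.0, 0.455], [-0.455, 0.0, 0.89], [0.0, -1.0, 0.0]]
force: [0.4, 0.2, -0.0]
width: 0.73
```

```bash
python3 -c "
from h import *
go(.5815,.210,.30,62.7)"; python3 w.py 11
```

```text
t 9.9 pos [0.5856 0.1213 0.2937] jaw 62.9 shift cm [-4.4076 -0.632   7.7042] turn 0.20312204143218793 F [ 0.3756  0.1984 -0.0262] w 0.7297345826547273
9.9 [0.5856 0.1213 0.2937] jaw 62.90312204143219 F [ 0.3756  0.1984 -0.0262] w 0.7297345826547273
```

View pics/c11.png

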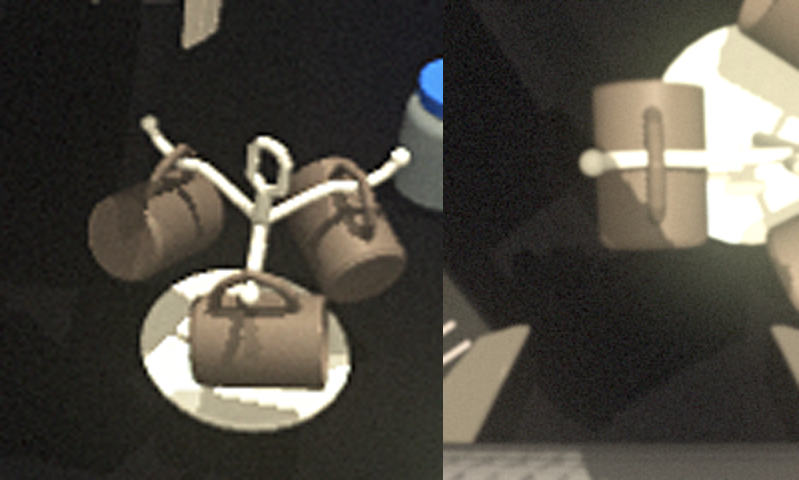

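Mug hangs on the free arm. Now above the loop, with the fingers set to about 51 mm.

drive_tool(increments=[[[-1.4,0,2.6],0],[[-2.9,0,5.2],0],[[-4.4,0,7.7],0],[[-4.4,0,7.7],0],[[-4.4,0,7.7],0]], hand=0.1)

```text
clock: 10.5
position: [0.5817, 0.2103, 0.2912]
ee_rot: [[0.891, -0.0, 0.454], [-0.454, -0.0, 0.891], [-0.0, -1.0, -0.0]]
force: [-1.1, -0.3, -0.1]
width: 0.552
```

```bash
python3 w.py 12
```

```text
10.5 [0.5817 0.2103 0.2912] jaw 62.968418825716476 F [-1.1245 -0.3441 -0.1314] w 0.5516801279697655
```

View pics/wrist12.png

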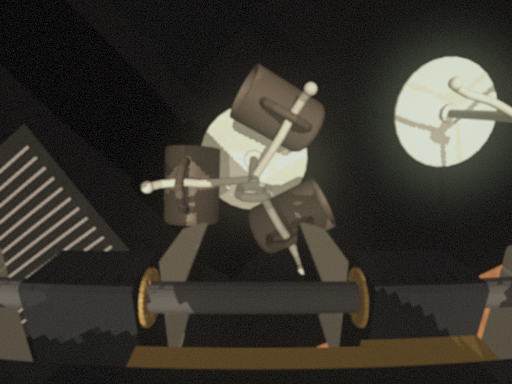

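View pics/c12.png

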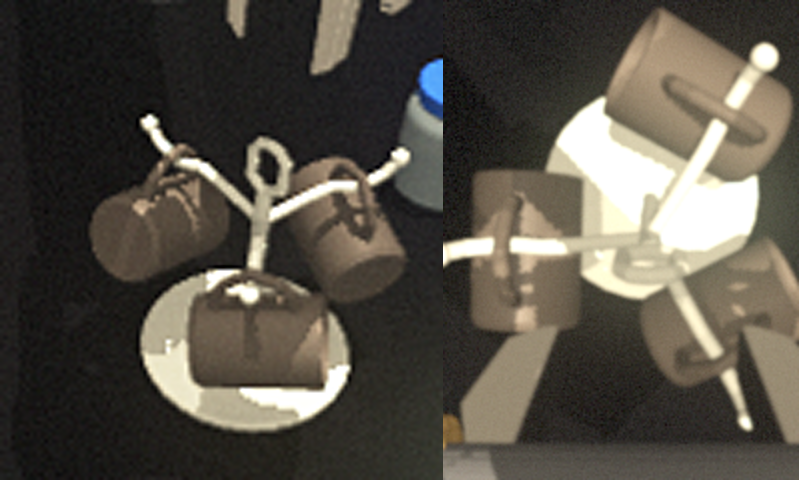

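```bash
python3 - <<'E'
from h import *
im=cv2.imread('pics/wrist12.png')
cv2.imwrite('pics/z12.png',cv2.resize(cv2.convertScaleAbs(im[160:220,220:290],alpha=1.5),None,fx=10,fy=10,interpolation=cv2.INTER_CUBIC))
E
```

```text
(no output)
```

View pics/z12.png

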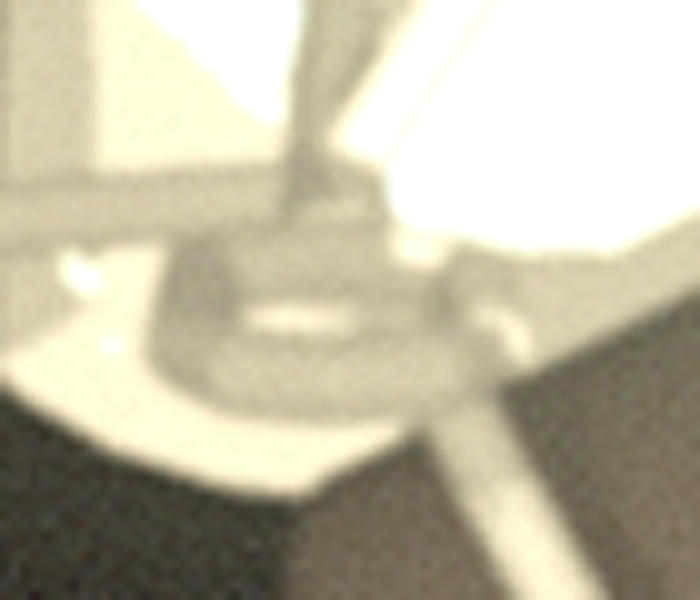

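```bash
python3 - <<'E'
from h import *
w=np.load('w12.npz');T,p,R=w['T'],w['p'],w['R']
t=lambda q:R.T@(q-p)*1000
q=plane('wrist',(252.5,197.5),.2095,T);print('arch',q,t(q))
print(tri([ray('wrist',(252.5,197.5),T),ray('scene',(312.5,177.8))]), tri([ray('wrist',(252.5,197.5),T),ray('side',(259.5,134.9))]))
for n,a in(('L',(235.5,194)),('R',(270,194))):
    q=plane('wrist',a,.199,T);print(n,t(q))
b={'free':(147,187),'h1?':(311,88),'h2?':(301,271)}
P={k:plane('wrist',v,.1715,T) for k,v in b.items()};
print(P,sum(P.values())/3,t(sum(P.values())/3))
v=P['free']-sum(P.values())/3;print(np.degrees(np.arctan2(v[1],v[0])),np.hypot(*v[:2]))
c=sum(P.values())/3
for k in P: v=P[k]-c;print(k,np.degrees(np.arctan2(v[1],v[0])),np.hypot(*v[:2]))
E
```

```text
arch [0.5819 0.2097 0.2095] [ 0.4069 81.7498 -0.3927]
(array([0.581 , 0.2092, 0.2128]), [np.float64(0.9), np.float64(0.9)]) (array([0.5842, 0.209 , 0.2041]), [np.float64(0.8), np.float64(0.8)])
L [  0.37    92.2561 -15.3371]
R [ 0.3367 92.2434 14.9514]
{'free': array([0.536 , 0.1177, 0.1715]), 'h1?': array([0.5247, 0.2975, 0.1715]), 'h2?': array([0.6871, 0.2132, 0.1715])} [0.5826 0.2095 0.1715] [  1.1501 119.7497  -0.2509]
-116.94017787645214 0.10291632024136327
free -116.94017787645214 0.10291632024136327
h1? 123.34662136682799 0.10531796705853506
h2? 2.0653941326299425 0.10458878452159164
```

drive_tool(increments=[[[0,3,0],0],[[0,6.5,0],0],[[0,9.5,0],0],[[0,11.5,0],0],[[0,12,0],0]])

```text
clock: 11.1
position: [0.5812, 0.2088, 0.1689]
ee_rot: [[0.89, -0.003, 0.456], [-0.456, -0.001, 0.89], [-0.002, -1.0, -0.002]]
force: [-0.3, 0.7, 0.5]
width: 0.549
```

```bash
python3 w.py 13
```

```text
11.1 [0.5812 0.2088 0.1689] jaw 62.84059168600765 F [-0.2886  0.7472  0.5371] w 0.5488732990691427
```

View pics/wrist13.png

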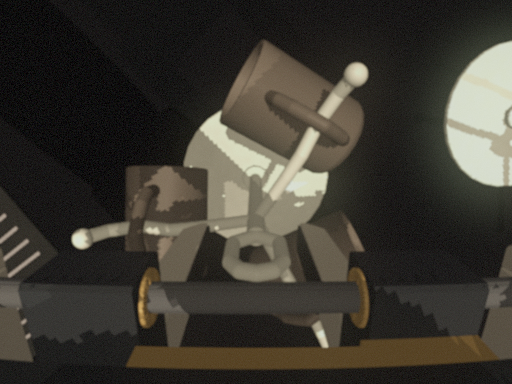

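View pics/c13.png

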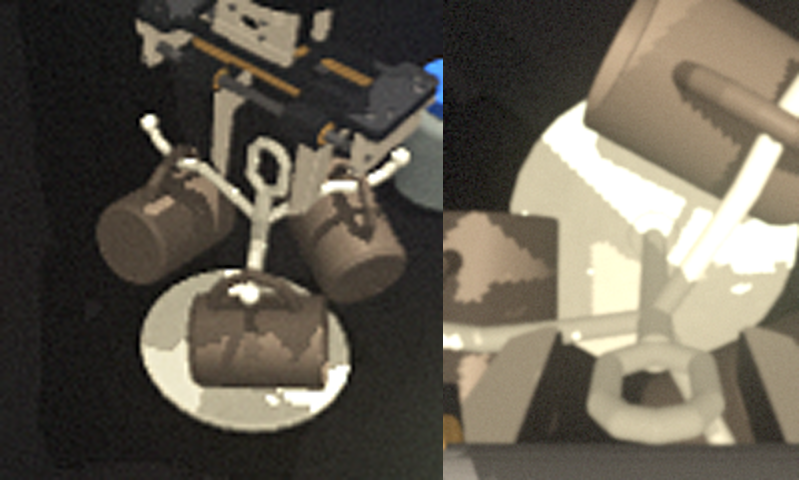

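```bash
python3 - <<'E'
from h import *
w=np.load('w13.npz');T,p,R=w['T'],w['p'],w['R']
q=plane('wrist',(254.5,272),.2095,T);print(R.T@(q-p)*1000)
print(proj('wrist',np.array([.5819,.2097,.2095]),T),proj('wrist',p+[0,0,.04],T))
E
```

```text
[ -0.5073 -40.6099   0.7538]
[255.0852 273.2153] [252.6615 272.1127]
```

Centred within 1 mm; close on it.

drive_tool(increments=[[[0,-0.2,0],0],[[0,-0.2,0],0],[[0,-0.2,0],0],[[0,-0.2,0],0],[[0,-0.2,0],0]], hand=-1, newtons=20)

```text
clock: 11.7
position: [0.5822, 0.2098, 0.1746]
ee_rot: [[0.89, 0.002, 0.456], [-0.456, -0.0, 0.89], [0.001, -1.0, 0.001]]
force: [-1.5, -3.0, 6.1]
width: 0.361
```

drive_tool(increments=[[[0,0,0],0],[[0,0,0],0],[[0,0,0],0],[[0,0,0],0],[[0,0,0],0]], newtons=45)

```text
clock: 12.2
position: [0.5823, 0.2099, 0.1746]
ee_rot: [[0.89, 0.002, 0.456], [-0.456, 0.0, 0.89], [0.001, -1.0, 0.001]]
force: [-0.4, -3.5, 6.5]
width: 0.356
```

```bash
python3 w.py 14
```

```text
12.2 [0.5823 0.2099 0.1746] jaw 62.89808668025189 F [-0.4215 -3.5172  6.5114] w 0.355931704346137
```

View pics/wrist14.png

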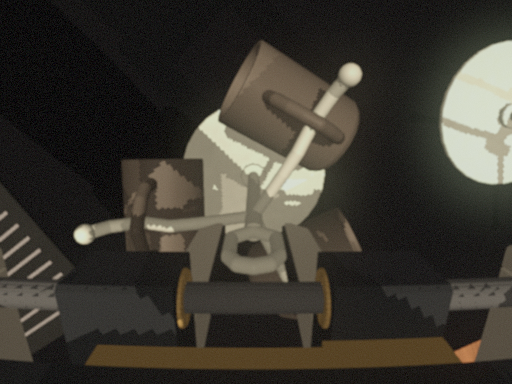

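View pics/c14.png

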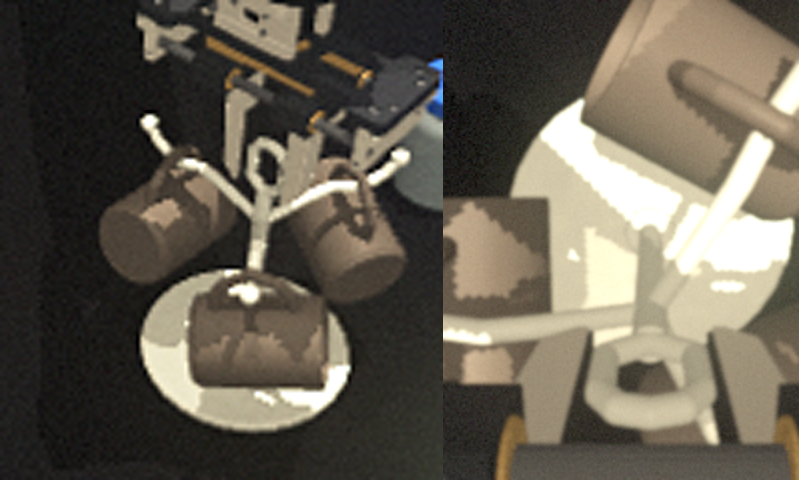

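drive_tool(increments=[[[0,-0.1,0],0],[[0,-0.3,0],0],[[0,-0.6,0],0],[[0,-1.0,0],0],[[0,-1.4,0],0]], newtons=55)

```text
clock: 12.8
position: [0.5818, 0.21, 0.1874]
ee_rot: [[0.89, -0.0, 0.455], [-0.455, -0.0, 0.89], [-0.0, -1.0, -0.0]]
force: [-0.5, -0.1, -8.1]
width: 0.35
```

```bash
python3 w.py 15
```

```text
12.8 [0.5818 0.21   0.1874] jaw 62.90674422559353 F [-0.486  -0.0861 -8.0962] w 0.3503452018032874
```

View pics/c15.png

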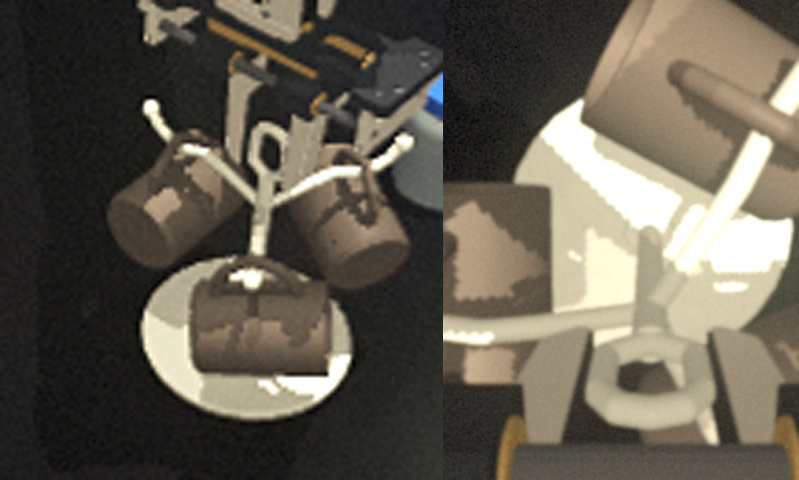

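drive_tool(increments=[[[0,-0.4,0],0],[[0,-0.9,0],0],[[0,-1.4,0],0],[[0,-1.9,0],0],[[0,-2.4,0],0]])

```text
clock: 13.4
position: [0.582, 0.21, 0.2119]
ee_rot: [[0.89, 0.0, 0.455], [-0.455, 0.0, 0.89], [0.0, -1.0, 0.0]]
force: [0.3, 0.6, -8.4]
width: 0.354
```

drive_tool(increments=[[[0,-0.5,0],0],[[0,-1.0,0],0],[[0,-1.5,0],0],[[0,-2.0,0],0],[[0,-2.5,0],0]])

```text
clock: 13.9
position: [0.5819, 0.21, 0.2368]
ee_rot: [[0.89, 0.0, 0.455], [-0.455, -0.0, 0.89], [0.0, -1.0, -0.0]]
force: [-0.1, -0.3, -8.7]
width: 0.354
```

drive_tool(increments=[[[0,-0.5,0],0],[[0,-1.0,0],0],[[0,-1.5,0],0],[[0,-1.9,0],0],[[0,-2.2,0],0]])

```text
clock: 14.4
position: [0.582, 0.21, 0.2588]
ee_rot: [[0.89, 0.0, 0.455], [-0.455, 0.0, 0.89], [0.0, -1.0, 0.0]]
force: [0.6, -0.9, -7.5]
width: 0.354
```

drive_tool(increments=[[[0,-0.2,0],0],[[0,-0.3,0],0],[[0,-0.3,0],0],[[0,-0.3,0],0],[[0,-0.3,0],0]])

```text
clock: 14.9
position: [0.5818, 0.21, 0.2611]
ee_rot: [[0.89, -0.0, 0.455], [-0.455, -0.0, 0.89], [-0.0, -1.0, -0.0]]
force: [0.2, -0.0, -9.4]
width: 0.349
```

```bash
sed -i 's/140:270/100:260/' w.py; python3 w.py 16
```

```text
14.9 [0.5818 0.21   0.2611] jaw 62.90430502433261 F [ 0.2145 -0.0411 -9.3739] w 0.3494606015565589
```

View pics/c16.png

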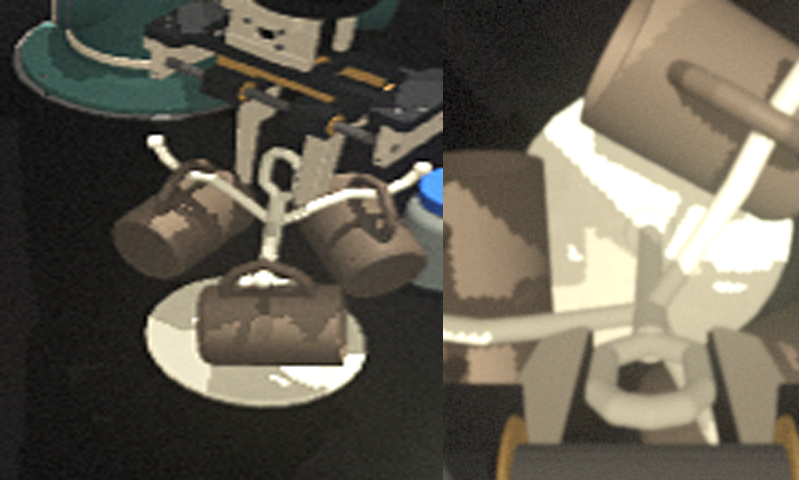

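View pics/wrist16.png

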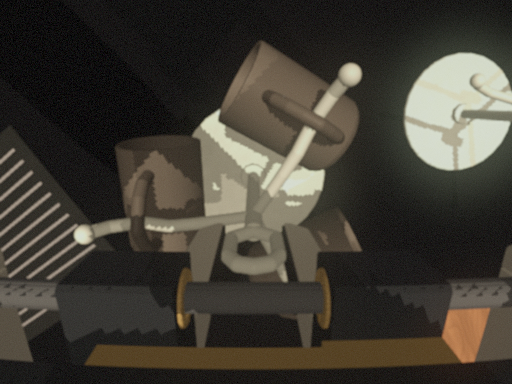

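drive_tool(increments=[[[0,0,0],0],[[0,0,0],0],[[0,0,0],0],[[0,0,0],0],[[0,0,0],0]])

```text
clock: 15.5
position: [0.5819, 0.21, 0.2613]
ee_rot: [[0.89, 0.0, 0.456], [-0.456, -0.0, 0.89], [0.0, -1.0, -0.0]]
force: [0.0, -0.0, -8.3]
width: 0.355
```

drive_tool(increments=[[[0,0,0],0],[[0,0,0],0],[[0,0,0],0],[[0,0,0],0],[[0,0,0],0]])

```text
clock: 16.0
position: [0.5819, 0.21, 0.2613]
ee_rot: [[0.89, -0.0, 0.455], [-0.455, -0.0, 0.89], [-0.0, -1.0, -0.0]]
force: [-1.0, -0.3, -8.7]
width: 0.351
```

drive_tool(increments=[[[0,0,0],0],[[0,0,0],0],[[0,0,0],0],[[0,0,0],0],[[0,0,0],0]])

```text
clock: 16.5
position: [0.5819, 0.21, 0.2613]
ee_rot: [[0.89, 0.0, 0.455], [-0.455, 0.0, 0.89], [0.0, -1.0, 0.0]]
force: [-0.8, 0.0, -8.8]
width: 0.349
```

drive_tool(increments=[[[0,0,0],0],[[0,0,0],0],[[0,0,0],0],[[0,0,0],0],[[0,0,0],0]])

```text
clock: 17.0
position: [0.5819, 0.21, 0.2613]
ee_rot: [[0.89, -0.0, 0.455], [-0.455, -0.0, 0.89], [-0.0, -1.0, -0.0]]
force: [-0.9, -0.9, -8.9]
width: 0.352
```

drive_tool(increments=[[[0,0,0],0],[[0,0,0],0],[[0,0,0],0],[[0,0,0],0],[[0,0,0],0]])

```text
clock: 17.5
position: [0.5819, 0.21, 0.2613]
ee_rot: [[0.89, 0.0, 0.456], [-0.456, -0.0, 0.89], [0.0, -1.0, -0.0]]
force: [0.1, 0.3, -8.8]
width: 0.352
```

drive_tool(increments=[[[0,0,0],0],[[0,0,0],0],[[0,0,0],0],[[0,0,0],0],[[0,0,0],0]])

```text
clock: 18.0
position: [0.5819, 0.21, 0.2613]
ee_rot: [[0.89, -0.0, 0.455], [-0.455, -0.0, 0.89], [-0.0, -1.0, -0.0]]
force: [0.0, 0.0, -8.2]
width: 0.354
```

```bash
cat > mv.py <<'E'
from h import *
import sys
# 0.6 s of scene+wrist frames; track tips/edges by Lucas-Kanade and frame difference
S=[];W=[]
for i in range(10):
    S.append(cv2.cvtColor(capture('scene'),cv2.COLOR_RGB2GRAY)); W.append(cv2.cvtColor(capture('wrist'),cv2.COLOR_RGB2GRAY))
def flow(L,roi):
    x0,y0,x1,y1=roi; m=np.zeros_like(L[0]);m[y0:y1,x0:x1]=255
    p=cv2.goodFeaturesToTrack(L[0],30,.02,4,mask=m); out=[]
    for im in L[1:]:
        q,st,_=cv2.calcOpticalFlowPyrLK(L[0],im,p,None,winSize=(15,15)); out.append(np.median((q-p)[st[:,0]==1].reshape(-1,2),0))
    return np.array(out).round(2).tolist()
print('t',status.observe()['clock'])
for n,r in(('mug W',(115,135,200,255)),('hung W',(230,45,350,165)),): print(n,flow(W,r))
for n,r in(('mug S',(270,155,302,195)),('hungfront S',(293,190,332,222)),('hung right S',(322,155,355,200))): print(n,flow(S,r))
cv2.imwrite(f'pics/mv{sys.argv[1]}.png',np.hstack([cv2.resize(S[-1][100:260,240:360],(360,480)),cv2.resize(W[-1][30:300,60:360],(440,480))]))
E
python3 mv.py 1
```

```text
t 19.0
mug W [[-0.0, 0.03999999910593033], [0.009999999776482582, 0.07000000029802322], [0.0, 0.029999999329447746], [0.009999999776482582, 0.0], [0.009999999776482582, 0.03999999910593033], [0.009999999776482582, 0.05999999865889549], [0.0, 0.03999999910593033], [-0.009999999776482582, 0.009999999776482582], [0.009999999776482582, 0.05999999865889549]]
hung W [[-0.009999999776482582, 0.009999999776482582], [-0.009999999776482582, 0.019999999552965164], [-0.009999999776482582, 0.009999999776482582], [0.0, -0.0], [-0.009999999776482582, 0.009999999776482582], [-0.0, 0.029999999329447746], [-0.009999999776482582, 0.009999999776482582], [0.009999999776482582, -0.0], [-0.0, 0.009999999776482582]]
mug S [[-0.009999999776482582, -0.0], [-0.009999999776482582, -0.009999999776482582], [-0.019999999552965164, -0.019999999552965164], [-0.029999999329447746, -0.009999999776482582], [-0.019999999552965164, -0.009999999776482582], [-0.019999999552965164, -0.019999999552965164], [-0.009999999776482582, -0.019999999552965164], [-0.009999999776482582, -0.009999999776482582], [-0.029999999329447746, -0.009999999776482582]]
hungfront S [[0.0, 0.0], [0.009999999776482582, 0.0], [0.019999999552965164, 0.0], [0.009999999776482582, 0.0], [0.009999999776482582, 0.0], [0.009999999776482582, 0.009999999776482582], [0.019999999552965164, 0.0], [0.009999999776482582, 0.0], [0.0, 0.0]]
hung right S [[0.009999999776482582, 0.009999999776482582], [-0.0, -0.009999999776482582], [0.0, -0.029999999329447746], [0.0, 0.0], [-0.0, 0.009999999776482582], [0.0, -0.009999999776482582], [0.0, -0.019999999552965164], [0.009999999776482582, 0.0], [0.0, 0.0]]
```

View pics/mv1.png

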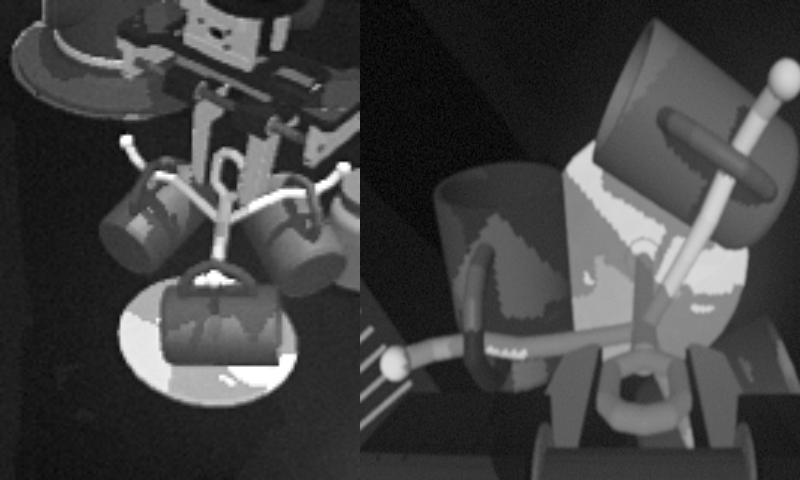

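```bash
python3 - <<'E'
from h import *
s=status.observe();T=wristT(s);p,R=s['position'],s['ee_rot']
W=cv2.cvtColor(capture('wrist'),cv2.COLOR_RGB2BGR);S=cv2.cvtColor(capture('scene'),cv2.COLOR_RGB2BGR)
cv2.imwrite('pics/wF.png',W);cv2.imwrite('pics/sF.png',S);np.savez('wF.npz',T=T,p=p,R=R)
C=np.array([p[0],p[1],.087]);a=np.radians(-117.1);X=np.array([np.cos(a),np.sin(a),0]);Y=np.array([-X[1],X[0],0]);Z=np.array([0,0,1])
for im,n,TT,roi,f in((W,'wrist',T,(100,120,220,270),4),(S,'scene',None,(262,135,322,205),8)):
    x0,y0,x1,y1=roi;z=cv2.convertScaleAbs(cv2.resize(im[y0:y1,x0:x1],None,fx=f,fy=f,interpolation=cv2.INTER_CUBIC),alpha=1.5)
    for q,c in((C+.075*X+.15*Z,(0,0,255)),(C+.075*X+.141*Z,(0,255,0)),(C+.075*X+.141*Z+.022*Y,(255,0,0)),(C+.075*X+.141*Z-.022*Y,(255,255,0)),(C+.104*X+.17*Z,(255,0,255))):
        u=(proj(n,q,TT)-[x0,y0]+.5)*f; cv2.circle(z,tuple(int(v) for v in u),4,c,-1)
    cv2.imwrite(f'pics/F{n}.png',z)
E
```

```text
(no output)
```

View pics/Fwrist.png

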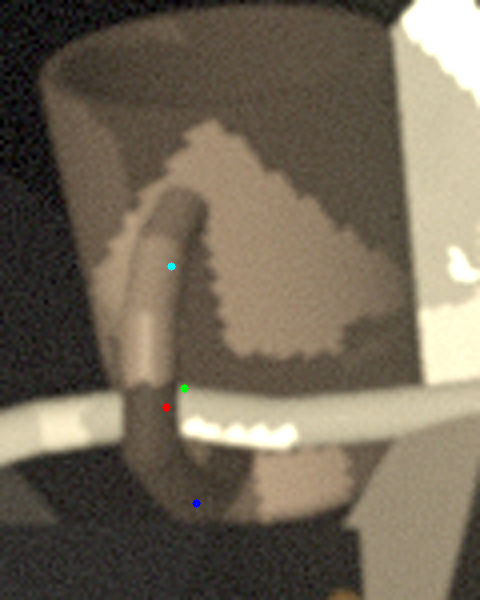

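View pics/Fscene.png

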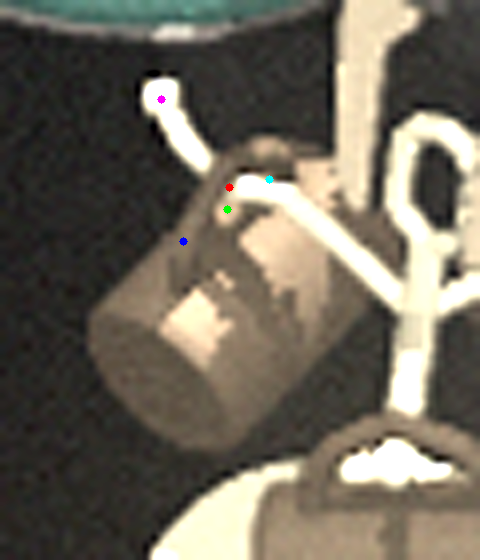

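```bash
python3 - <<'E'
from h import *
w=np.load('wF.npz');T,p,R=w['T'],w['p'],w['R']
C=np.array([p[0],p[1],.087]);a=np.radians(-117.1);X=np.array([np.cos(a),np.sin(a),0]);Y=np.array([-X[1],X[0],0])
def t(u,v,z):
    q=plane('wrist',(100+u/4-.1,120+v/4-.1),.087+z,T)-C; return np.array([q@X,q@Y,q[2]])*1000
print('ear root -y',t(190,200,.128),'ear root +y',t(235,470,.122))
print('bar -y end',t(185,190,.135),'bar crossing wire',t(150,400,.154),'bar +y end',t(200,505,.135))
print('mouth L,R',t(42,80,.10),t(392,25,.10))
print('mouth top/bottom',t(230,10,.128),t(230,108,.07))
E
```

```text
ear root -y [ 75.1752 -30.6218 128.    ] ear root +y [ 73.4614  24.1511 122.    ]
bar -y end [ 73.4096 -33.8025 135.    ] bar crossing wire [ 75.7316  -2.5824 154.    ] bar +y end [ 76.2865  25.4101 135.    ]
mouth L,R [112.8962 -49.2109 100.    ] [ 42.6178 -59.3253 100.    ]
mouth top/bottom [ 65.401  -63.7277 128.    ] [ 84.912  -39.5837  70.    ]
```

```bash
python3 mv.py 2 | cut -c1-200; python3 - <<'E'
from h import *
a=cv2.imread('pics/scene0.png');b=cv2.cvtColor(capture('scene'),cv2.COLOR_RGB2BGR)
for n,(x0,y0,x1,y1) in dict(tumbler=(122,145,155,182),soap=(170,212,208,280)).items(): print(n,np.abs(a[y0:y1,x0:x1].astype(int)-b[y0:y1,x0:x1]).mean())
s=status.observe();print(s['clock'],s['position'],s['force'],s['width'])
robot.close_job()
E
```

```text
t 20.1
mug W [[0.009999999776482582, 0.009999999776482582], [0.009999999776482582, 0.03999999910593033], [0.0, 0.019999999552965164], [0.009999999776482582, -0.009999999776482582], [0.009999999776482582, -0.
hung W [[0.009999999776482582, -0.009999999776482582], [-0.0, 0.019999999552965164], [-0.0, 0.019999999552965164], [0.0, -0.0], [-0.0, -0.009999999776482582], [0.0, 0.019999999552965164], [-0.00999999
mug S [[-0.019999999552965164, 0.009999999776482582], [-0.0, -0.009999999776482582], [-0.0, -0.009999999776482582], [-0.0, 0.0], [-0.009999999776482582, -0.0], [-0.009999999776482582, 0.0], [-0.0, -0.
hungfront S [[-0.019999999552965164, 0.019999999552965164], [-0.019999999552965164, 0.019999999552965164], [-0.009999999776482582, 0.009999999776482582], [-0.0, -0.0], [-0.009999999776482582, 0.009999
hung right S [[-0.009999999776482582, 0.029999999329447746], [-0.009999999776482582, 0.019999999552965164], [0.009999999776482582, -0.009999999776482582], [-0.0, 0.0], [0.0, 0.029999999329447746], [-0
tumbler 5.463281463281463
soap 5.123581011351909
20.15 [0.5819 0.21   0.2613] [-0.5641  0.0416 -7.9733] 0.3552589534364097
the job is handed in; nothing more can be done
```

I hung the drained mug by its handle on the free arm and let it go. I then took the tree by the wire loop (55 N grip) and lifted it straight up. I handed the job in at 20.2 s while holding the tree there. `close_job` gives no verdict, so these are my own last checks.

- **Lift:** the tool rose about 87 mm between gripping the loop and the final hold. The loop did not shift between the fingers in the wrist pictures. The wrist force, about 8–9 N, fits the expected 0.87 kg.
- **Stillness:** all three mugs moved less than 0.1 pixel over two one-second sets of pictures, so none was swinging.
- **Mug on the free arm:** the opening of its handle is about 75 mm out from the post and about 3–5 mm off the arm's line. It hangs with its mouth tilted up by very roughly 10 degrees, not quite level. It shifted slowly into that tilt up to and during the lift and was stable afterwards.
- **Level:** I did not measure the lean in degrees. The base and loop kept the same relative position in the wrist picture as before the lift.
- **Bystanders:** the tumbler and bottle look the same as at the start, with only noise-level picture differences. I did not compare the jar; nothing was moved close to it.

One measurement disagreed: triangulating the mug's foot from the two fixed cameras put it about 4 mm low. I used the mat and mug heights from the text instead, after the wrist view agreed with them.

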